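Present the tasting tray end-on

TASK

Put the round shortbread (not the square one) into the matching round well of the wooden tasting tray and let go of it. Then take the tray by its handle bar, lift it about ten centimetres above the cork mat, and turn it a quarter turn, either way round, so that it lies square across the mat instead of along it, held level over the middle of the mat with the chocolate ball resting in the middle of its dish all the while. Finish still holding the tray there, motionless; leave the square shortbread, the jar and the scraper where they are.

Things in the scene. Friction and masses are not known exactly. Their poses are not given: they have to be found in the camera images.
- tray_handle (a point): Centre of the wooden handle bar of the loose tray (board 300 along its x, 120 wide, 18 mm thick; 0.5 kg, balanced under the handle). The bar is 80 long (tray x), 16 thick (tray y), 24 mm high, on two steel posts 10 mm thick, 30 mm either side of the middle; this point is 80 mm above the tray's underside, 12 mm below the bar's top. Axes: x along the tray to the dish, z up
- tray_well (a point): Centre of the floor of the tray's round well: 64 mm diameter, 7 mm deep, floor 11 mm above the tray's underside, 90 mm from the tray's middle at the end away from the dish (tray -x). The board's top is 7 mm above this point. Axes as the tray
- tray_dish (a point): Centre (lowest point) of the inside of the shallow round white dish fixed on the tray, 102 mm over the rim, rim 15 mm above the board, 90 mm from the tray's middle at tray +x. The inside slopes up from this point by 6 degrees to 30 mm out, then by 24 degrees to the rim. This point is 22 mm above the tray's underside. Axes as the tray
- ball_center (a point): Centre of the hard chocolate ball, 28 mm diameter, about 30 g, lying loose in the middle of the dish; it rolls
- round_center (a point): Centre (half-way up) of the loose round shortbread, 60 mm diameter, 20 mm thick, about 45 g, lying flat on the table, z up. In the well it stands 13 mm proud of the board
- square_center (a point): Centre (half-way up) of the square shortbread, 56 x 56 x 20 mm, of the same dough, lying flat on the table; a bystander
- mat: Fixed cork mat, 200 (its x) x 360 (its y) x 3 mm thick; origin at the centre of its underside, on the table. Its long y axis runs roughly left to right, its x axis away from the robot. At the start the tray lies along it on its middle, tray x along mat y, dish end to the robot's left
- jar: Amber jar with a steel lid, 70 mm diameter, 110 mm high, origin at the centre of its underside, standing to the left; a bystander
- scraper: Steel dough scraper, 100 mm wide, with a round wooden handle, lying flat beyond the mat, to the right, at most 22 mm high; origin at the centre of its underside; a bystander
Not all that is in view belongs to the job. Leave any green look-alike of the part that bears round_center alone.

How it is judged:
On the way, in this order (a step that is already met when the one before it is completed fails the run):
1. the round shortbread is seated flat in the well and let go, the tray still on the mat (horizontal distance between round_center and tray_well below 0.005 m and z of round_center in the frame of tray_well below 0.0125 m and angle between the z axis of round_center and the z axis of tray_well, either way round below 0.06 rad and contact force between the fingers and round below 0.05 N and z of tray_handle in the frame of mat below 0.088 m), for 0.2 s.
2. the tray is lifted clear of the mat by the gripper (z of tray_handle in the frame of mat above 0.113 m and contact force between the fingers and tray above 1 N), for 0.1 s.
At the end, for the whole second after the job is handed in: The gripper holds the tray still, underside 60 to 160 mm above the mat, its middle within 60 mm of the mat's, square across the mat within 8 degrees (either way), level within 4 degrees; ball within 12 mm of the dish's centre, round shortbread flat in the well (contact force between the fingers and tray above 1 N and contact force between tray and mat below 0.05 N and z of tray_handle in the frame of mat between 0.143 and 0.243 m and horizontal distance between tray_handle and mat below 0.06 m and angle between the x axis of tray_handle and the x axis of mat, either way round below 0.14 rad and angle between tray_handle's own z axis and vertical below 0.07 rad and linear speed of tray below 0.02 m/s and angular speed of tray below 0.1 rad/s and distance between ball_center and tray_dish below 0.02 m and horizontal distance between ball_center and tray_dish below 0.012 m and horizontal distance between round_center and tray_well below 0.005 m and z of round_center in the frame of tray_well below 0.0125 m and angle between the z axis of round_center and the z axis of tray_well, either way round below 0.06 rad); the arm keeps its last pose, push and grip.
It fails at once if the ball rolled out of the middle of the dish (more than 22 mm from its centre) (distance between ball_center and tray_dish above 0.0274 m).
It fails at once if the square shortbread was disturbed (distance of square_center from where it was at the start of the episode above 0.02 m).
It fails at once if the jar was disturbed (distance of jar from where it was at the start of the episode above 0.02 m).
It fails at once if the scraper was disturbed (distance of scraper from where it was at the start of the episode above 0.02 m).
It also fails if it takes over 64 s, if anything falls off the work surface, if the arm or the gripper's body presses on something with over 40 N, if the wrist force passes 120 N, or if a joint passes its speed limit or range.

ROBOT

A 6-joint arm with a two-finger parallel gripper is mounted at the origin on the work surface. World frame = base frame: x ahead of the robot, y to its left, z up, the work surface at z = 0. Lengths are in m, angles in rad, forces in N, time in s.
With the tool pointing down it reaches from about 0.3 to 0.775 m from the base axis. Payload 14.6 kg.
Tool frame: the origin (TCP) lies midway between the tips of the shut fingers; the grasp point (between the pads) lies 19 mm behind it (ctrl.pinch_z is the distance from the TCP to the grasp point, in m); z points along the fingers, y is the line along which they close (so a half turn about z gives the same grasp; the last joint's range is limited). The gripper opens to 94 mm and grips with 3 to 60 N. Pads are 16 mm wide; open, the fingers measure 119 mm over their backs; the gripper's body (75 mm by 177 mm) begins 78 mm behind the grasp point.
Start: joints at [1.148, 0.3, 1.521, -0, 1.321, -0.067], TCP at [0.192, 0.516, 0.205] pointing down, gripper open.
Joint ranges: [-3.03, 3.03], [-0.79, 2.21], [0.23, 2.52], [-1.04, 4.18], [0, 3.07], [-2.55, 2.55]. Speed limits (rad/s): [2.22, 2.22, 2.57, 3.14, 3.14, 3.14].

INTERFACE

Orientations are given as [roll, pitch, yaw] about the fixed x, y, z axes, in that order (R = Rz(yaw) Ry(pitch) Rx(roll)).
In Python, from station import ctrl gives the robot as it stands.
- The arm moves only by the tool jog_arm, never from a script. Its argument "motion" is a list of rows, each a list of 7 numbers: the shift along the tool's x, y, z in m, then the turn, a rotation vector about the tool's x, y, z in rad, then the opening, from -1 (shut) to 1 (fully open). In form: [[tx, ty, tz, rx, ry, rz, gripper], ...]. A call has 1 to 5 rows; each row shifts and turns the commanded pose from where the row before left it, along the tool's axes as they then stand; what a row does not reach is not made up. A row lasts 1/10 s, in which the tool goes at most 50 mm and 8.59 degrees, less where a joint would pass 70% of its speed; a pose out of reach is approached as far as the arm can. A call is refused whole if a number of a shift passes 0.05 or a number of a turn 0.15, either way. A call with a gripper value outside its range is refused whole. The fingers move at their own pace and stop on an object; "squeeze" is the grip in N (left out, the last holds). Time passes only in rows, so rows that do not move let the fingers close. It gives the time, the measured TCP pose, the force, the opening and the grip force at its end, in the units of the state.
- ctrl.get_obs(): the state, without advancing time (a new reading comes with each control period).
- ctrl.camera(name): name is "scene" or "top"; returns the picture (420x560x3 uint8, red, green, blue); there is no depth.
- ctrl.camera_model(name): a dict with "intrinsics" (3x3 intrinsics, pixels), "rvec" (rotation vector, rad) and "tvec" (3), from world to camera coordinates, as OpenCV has them. Camera axes: x right, y down, z forward; pixel columns grow to the right and rows downward; lengths in m; the calibration is good to about 2 mm. A picture is of the moment at which its call begins. camera_model takes no time and is no camera call.
- ctrl.hand_in(): hands the job in; it is judged then, once.
The state is a dict: "time_s": time; "qpos": joint angles; "joint_vel": joint speeds; "tau": joint torques, N m; "ee_pos": TCP position; "eef_rot": TCP orientation; "force": force on the tool from outside, world axes, zero at the start; "moment": the same for the moment, N m; "grip_width": finger opening in m; "grip_force": force on a finger pad.
Only numpy, scipy, OpenCV 4.12 (cv2) and the standard library are available. Lean on these libraries where they do the work, as an engineer would, in place of code of your own. Each camera call takes 0.05 s, during which the arm holds its last target. There are 200 camera calls.

## Working session

There is one attempt and no reset: what is moved stays moved. The work goes in short steps, Python scripts to look and compute and a tool call to move; the robot and the scene stay as the last step left them, time stands still between calls to the robot, and variables do not carry over. Pictures are saved under pics/ and viewed, at most 13 in all, crops included, and the job is handed in when it is done.

Besides the shell and the picture viewer there is one more tool, called after "Call:" as name(argument=value, ...), one argument or row to a line, values as JSON. jog_arm: Moves the arm, as the interface text tells. Its arguments: {"type":"object","properties":{"motion":{"type":"array"},"squeeze":{"type":"number"}},"required":["motion"]}

```bash
mkdir -p pics; ls
python3 - <<'E'
from station import ctrl
import cv2
for n in("scene","top"):
    im=ctrl.camera(n); cv2.imwrite(f"pics/{n}0.png",cv2.cvtColor(im,cv2.COLOR_RGB2BGR))
    print(ctrl.camera_model(n))
o=ctrl.get_obs(); print(o); print(ctrl.pinch_z)
E
```

```text
pics
{'intrinsics': array([[393.43685728,   0.        , 278.94327265],
       [  0.        , 393.43685728, 209.32215809],
       [  0.        ,   0.        ,   1.        ]]), 'rvec': array([ 1.67228563,  1.78079831, -0.78717905]), 'tvec': array([-0.00797951, -0.32087868,  1.39701728])}
{'intrinsics': array([[433.50914297,   0.        , 290.4035502 ],
       [  0.        , 433.50914297, 207.83807319],
       [  0.        ,   0.        ,   1.        ]]), 'rvec': array([ 2.17869406, -2.22172415,  0.062142  ]), 'tvec': array([0.01908815, 0.57363376, 1.35536973])}
{'time_s': 0.1, 'qpos': array([ 1.14840230e+00,  3.00399732e-01,  1.52151222e+00, -7.53556064e-06,
        1.32071996e+00, -6.66006068e-02]), 'joint_vel': array([-0.00087076, -0.00261931, -0.00290446,  0.00212745,  0.0011738 ,
        0.00056717]), 'tau': array([ 6.52433428e-04, -5.32648230e+01, -3.53284907e+01,  7.09524332e-02,
        2.35185988e-02, -5.22928201e-05]), 'ee_pos': array([0.19149071, 0.5153338 , 0.20495461]), 'eef_rot': array([-3.14055521e+00, -6.18811941e-05,  2.78580107e+00]), 'force': array([-0.24423348, -0.8950458 , -0.18736358]), 'moment': array([-0.04687541, -0.03095377,  0.06567836]), 'grip_force': 0.0, 'grip_width': 0.09371453016234761}
0.0188
```

View pics/scene0.png

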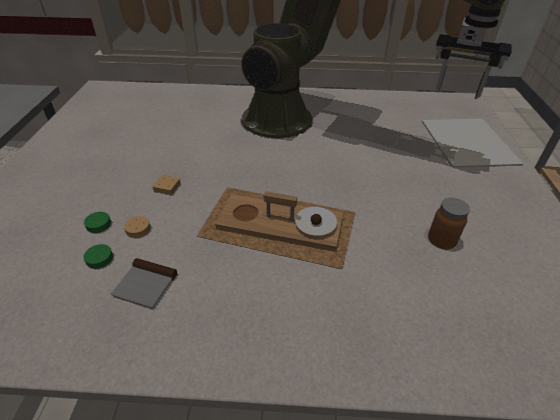

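View pics/top0.png

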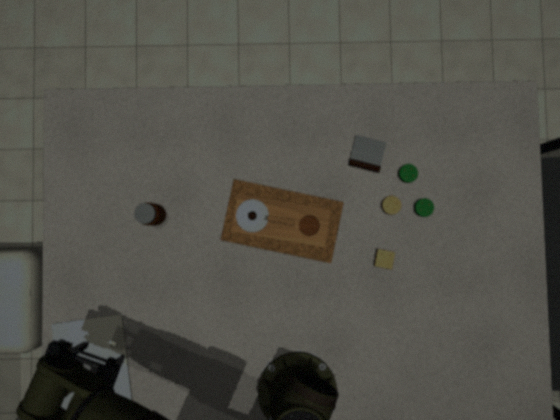

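The scene view faces the robot from across the table. The round shortbread is the tan disc at scene (137,226) / top (391,205). It could be confused with:
- the green discs at scene (97,222), (98,256) / top (424,207), (408,173)
- the square at scene (167,185) / top (384,258)

I choose the tan round disc and check it in a close crop.

Run:
```python
import cv2,numpy as np
a=cv2.imread("pics/top0.png"); b=cv2.imread("pics/scene0.png")
c=cv2.resize(a[125:275,215:440],(0,0),fx=3.5,fy=3.5,interpolation=cv2.INTER_CUBIC)
c=np.clip(c*1.7,0,255).astype('uint8'); cv2.imwrite("pics/topc.png",c)
c=cv2.resize(b[170:310,75:365],(0,0),fx=2.7,fy=2.7,interpolation=cv2.INTER_CUBIC)
c=np.clip(c*1.5,0,255).astype('uint8');cv2.imwrite("pics/scenec.png",c)
```

```text
(no output)
```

View pics/topc.png

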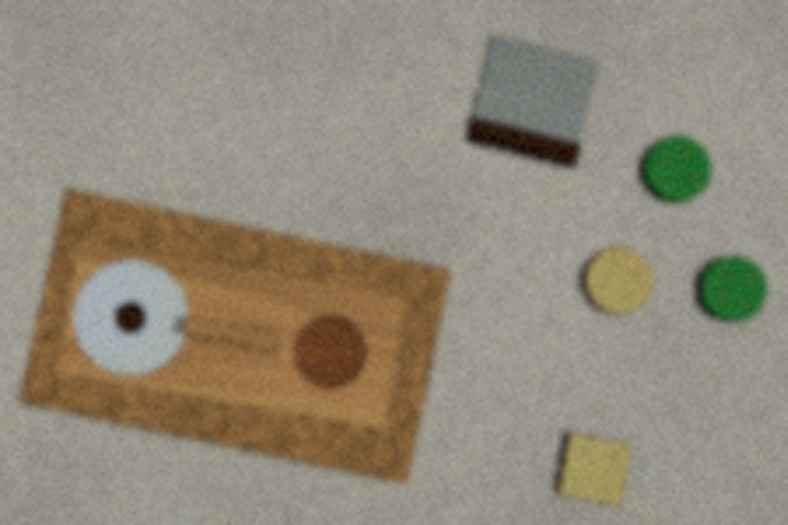

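View pics/scenec.png

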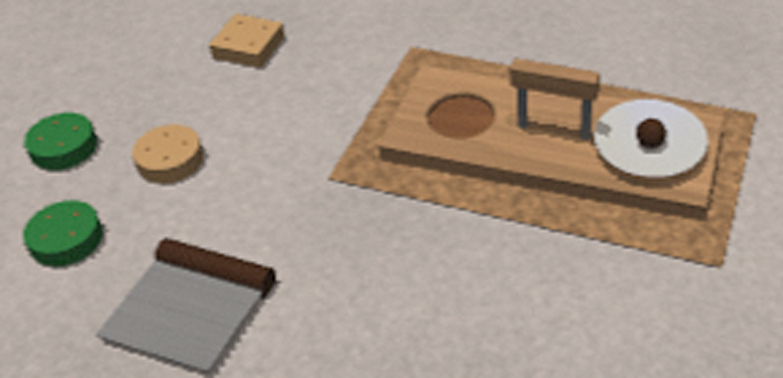

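The choice is confirmed: tan round disc at top crop (619,280) and scene crop (168,148). The well is at (330,351) / (461,115), the dish at (130,316) / (651,138), and the bar sits between them. Now I measure.

```bash
cat > h.py <<'E'
from station import ctrl
import cv2,numpy as np
def P(n,u,v,z):
    m=ctrl.camera_model(n);R=cv2.Rodrigues(m['rvec'])[0];c=-R.T@m['tvec']
    d=R.T@np.linalg.inv(m['intrinsics'])@[u,v,1]; return (c+d*(z-c[2])/d[2])[:2]
def full(n,u,v):
    f,x,y={'top':(3.5,215,125),'scene':(2.7,75,170)}[n]
    return x+(u+.5)/f-.5,y+(v+.5)/f-.5
def Q(n,u,v,z): return P(n,*full(n,u,v),z)
E
python3 - <<'E'
from h import *
np.set_printoptions(precision=4,suppress=True)
L={'round':(.02,(619,281),(168,147)),'well':(.021,(330,351),(461,115)),'dish':(.036,(130,316),(651,138)),'ball':(.039,(130,317),(651,133)),
'square':(.02,(597,467),(248,36)),'green1':(.02,(677,167),(62,137)),'green2':(.02,(733,287),(63,228)),
'm1':(.003,(66,188),(722,266)),'m2':(.003,(449,268),(330,180)),'m3':(.003,(408,482),(414,47)),'m4':(.003,(22,404),(756,115)),
'boardtop1':(.021,(412,296),(380,149)),'boardtop3':(.021,(90,240),(708,207)),'bar1':(.095,(188,330),(511,64)),'bar2':(.095,(277,340),(599,76))}
for k,(z,t,s) in L.items(): print(k,Q('top',*t,z),Q('scene',*s,z))
for n,thr in(('top',0),('scene',0)):
    im=cv2.imread(f"pics/{n}0.png"); h=cv2.cvtColor(im,cv2.COLOR_BGR2HSV)
    u,v=(391,205) if n=='top' else (137,226)
    w=h[v-16:v+17,u-16:u+17]; m=((w[...,1]>70)&(w[...,2]>60)&(w[...,0]<35)).astype('uint8')
    _,lab,st,ce=cv2.connectedComponentsWithStats(m); l=lab[16,16]; print(n,st[l],ce[l]+[u-16,v-16])
    print(P(n,*(ce[l]+[u-16,v-16]),.02 if n=='top' else .012))
E
```

```text
round [ 0.5766 -0.3108] [ 0.581  -0.3062]
well [ 0.5188 -0.0491] [ 0.5209 -0.0468]
dish [0.5531 0.1283] [0.556  0.1297]
ball [0.5521 0.1281] [0.5526 0.1295]
square [ 0.4104 -0.2859] [ 0.4155 -0.2783]
green1 [ 0.6788 -0.3665] [ 0.5747 -0.4067]
green2 [ 0.5692 -0.4134] [ 0.6826 -0.3616]
m1 [0.6721 0.1875] [0.6726 0.1899]
m2 [ 0.5923 -0.1601] [ 0.596 -0.157]
m3 [ 0.3991 -0.118 ] [ 0.4003 -0.1114]
m4 [0.4765 0.2299] [0.4815 0.2343]
boardtop1 [ 0.5667 -0.1239] [ 0.5715 -0.1143]
boardtop3 [0.6226 0.1644] [0.6231 0.1789]
bar1 [0.5383 0.0746] [0.5321 0.0024]
bar2 [ 0.5283 -0.0007] [0.5431 0.0803]
top [  8   7  18  19 277] [391.3574 204.7148]
[ 0.5773 -0.3104]
scene [  3   6  25  22 371] [135.9272 225.372 ]
[ 0.5775 -0.3117]
```

Checks pass: well to dish is 181 mm (180 expected), the mat spans 357 mm, and the tray heading is about 78.7°. The round shortbread is at (0.5775,-0.310) and the well at (0.5195,-0.048). I travel at the current height with the gripper open.

Call:
jog_arm(
  motion=[
    [-0.034,-0.0335,0,0,0,0,1],
    [-0.034,-0.0335,0,0,0,0,1],
    [-0.034,-0.0335,0,0,0,0,1],
    [-0.034,-0.0335,0,0,0,0,1],
    [-0.034,-0.0335,0,0,0,0,1],
  ],
)

```text
time_s: 0.6
ee_pos: [0.2928, 0.2975, 0.2053]
eef_rot: [-3.141, -0.0, 2.786]
force: [0.8, 0.7, 0.5]
grip_width: 0.0938
grip_force: 0.0
```

Call:
jog_arm(
  motion=[
    [-0.034,-0.0335,0,0,0,0,1],
    [-0.034,-0.0335,0,0,0,0,1],
    [-0.034,-0.0335,0,0,0,0,1],
    [-0.034,-0.0335,0,0,0,0,1],
    [-0.034,-0.0335,0,0,0,0,1],
  ],
)

```text
time_s: 1.1
ee_pos: [0.3939, 0.0811, 0.2055]
eef_rot: [3.141, 0.0, 2.786]
force: [0.2, 1.1, -0.5]
grip_width: 0.094
grip_force: 0.0
```

Call:
jog_arm(
  motion=[
    [-0.034,-0.0335,0,0,0,0,1],
    [-0.034,-0.0335,0,0,0,0,1],
    [-0.034,-0.0335,0,0,0,0,1],
    [-0.034,-0.0335,0,0,0,0,1],
    [0,0,0,0,0,-0.08,1],
  ],
)

```text
time_s: 1.6
ee_pos: [0.4753, -0.0939, 0.2047]
eef_rot: [-3.141, -0.001, 2.862]
force: [-0.5, 0.6, 0.2]
grip_width: 0.094
grip_force: 0.0
```

Call:
jog_arm(
  motion=[
    [0,0,0,0,0,-0.079,1],
    [0,0,0,0,0,0,1],
  ],
)

```text
time_s: 1.8
ee_pos: [0.4742, -0.0901, 0.2051]
eef_rot: [3.142, -0.001, 2.945]
force: [0.0, 0.1, -0.2]
grip_width: 0.094
grip_force: 0.0
```

```bash
cat >> h.py <<'E'
def go(x,y,z,yawdeg):
    from scipy.spatial.transform import Rotation as Ro
    o=ctrl.get_obs();R=Ro.from_euler('xyz',o['eef_rot'])
    T=Ro.from_euler('xyz',[np.pi,0,np.radians(yawdeg)])
    np.set_printoptions(precision=4,suppress=True)
    print('t',round(o['time_s'],2),'pos',o['ee_pos'],'rpy deg',np.degrees(o['eef_rot']),'F',o['force'],'w',o['grip_width'],'gf',o['grip_force'])
    print('shift',R.inv().apply(np.array([x,y,z])-o['ee_pos']),'turn',(R.inv()*T).as_rotvec(),'q',o['qpos'])
E
python3 -c "
from h import *
go(.5775,-.310,.010,168.7)"
```

```text
t 1.8 pos [ 0.4742 -0.0901  0.2051] rpy deg [179.998   -0.0516 168.7634] F [ 0.0027  0.0966 -0.2156] w 0.09401148404605257 gf 0.0
shift [-0.1443 -0.1955  0.1949] turn [ 0.     -0.0009  0.0011] q [-0.2637  0.1504  1.705  -0.      1.2871 -1.6384]
```

Call:
jog_arm(
  motion=[
    [-0.0206,-0.028,0,0,0,0,1],
    [-0.0206,-0.028,0,0,0,0,1],
    [-0.0206,-0.028,0,0,0,0,1],
    [-0.0206,-0.028,0,0,0,0,1],
    [-0.0206,-0.028,0,0,0,0,1],
  ],
)

```text
time_s: 2.3
ee_pos: [0.5485, -0.2483, 0.2054]
eef_rot: [3.142, -0.0, 2.943]
force: [0.2, 0.2, -0.3]
grip_width: 0.0938
grip_force: 0.0
```

Call:
jog_arm(
  motion=[
    [-0.0206,-0.028,0,0,0,0,1],
    [-0.0206,-0.0275,0,0,0,0,1],
    [0,0,0.045,0,0,0,1],
    [0,0,0.045,0,0,0,1],
    [0,0,0.045,0,0,0,1],
  ],
)

```text
time_s: 2.8
ee_pos: [0.5774, -0.3095, 0.0687]
eef_rot: [3.142, -0.0, 2.942]
force: [1.2, -0.8, -0.8]
grip_width: 0.0939
grip_force: 0.0
```

Call:
jog_arm(
  motion=[
    [0,0,0,0,0,0,1],
    [0,0,0,0,0,0,1],
  ],
)

```text
time_s: 3.0
ee_pos: [0.5779, -0.3097, 0.0716]
eef_rot: [-3.142, 0.0, 2.944]
force: [-0.1, -0.7, 1.0]
grip_width: 0.0939
grip_force: 0.0
```

```bash
python3 -c "
from h import *
go(.5775,-.310,.010,168.7)
im=ctrl.camera('scene');b=cv2.resize(im[150:290,65:245],None,fx=4,fy=4,interpolation=2)
cv2.imwrite('pics/s1.png',cv2.cvtColor(b,4))"
```

```text
t 3.0 pos [ 0.5779 -0.3097  0.0716] rpy deg [-179.9981    0.0005  168.6723] F [-0.0728 -0.7005  1.0088] w 0.09392599639635614 gf 0.0
shift [ 0.0004 -0.0003  0.0616] turn [-0.      0.     -0.0005] q [-0.5478  0.659   1.318  -0.      1.1646 -1.9209]
```

View pics/s1.png

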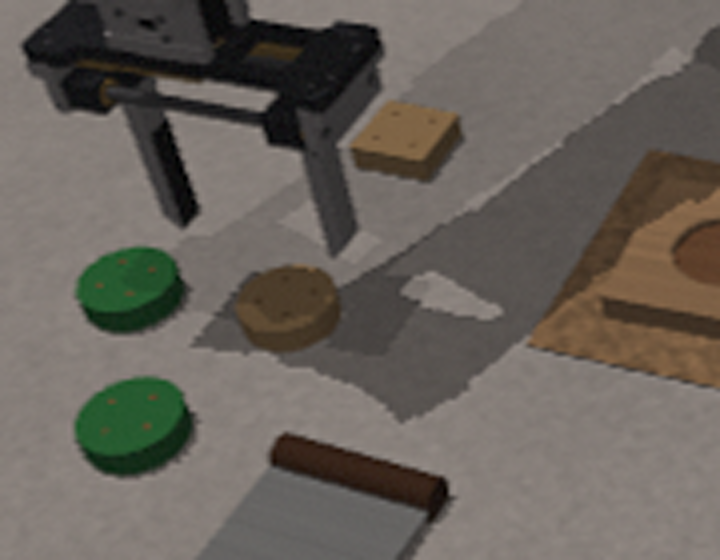

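Open fingers straddle the round shortbread at crop (288,305), with tips at (183,225) and (340,250). I lower, centre it with a light grip, turn 90° and grip again.

Call:
jog_arm(
  motion=[
    [0,0,0.03,0,0,0,1],
    [0,0,0.022,0,0,0,1],
    [0,0,0.0095,0,0,0,1],
    [0,0,0,0,0,0,-1],
    [0,0,0,0,0,0,-1],
  ],
  squeeze=5,
)

```text
time_s: 3.55
ee_pos: [0.5786, -0.3104, 0.0112]
eef_rot: [-3.141, 0.003, 2.945]
force: [0.2, 0.2, 0.3]
grip_width: 0.0815
grip_force: 0.0
```

Call:
jog_arm(
  motion=[
    [0,0,0,0,0,0,-1],
    [0,0,0,0,0,0,-1],
    [0,0,0,0,0,0,-1],
    [0,0,0,0,0,0,-1],
    [0,0,0,0,0,0,-1],
  ],
)

```text
time_s: 4.05
ee_pos: [0.5779, -0.31, 0.0098]
eef_rot: [-3.141, 0.001, 2.945]
force: [-0.8, -0.0, 5.1]
grip_width: 0.0593
grip_force: 5.0
```

Call:
jog_arm(
  motion=[
    [0,0,0,0,0,0,1],
    [0,0,0,0,0,0,1],
    [0,0,0,0,0,0,1],
    [0,0,0,0,0,0,1],
    [0,0,0,0,0,0.14,1],
  ],
)

```text
time_s: 4.55
ee_pos: [0.5776, -0.3098, 0.0088]
eef_rot: [3.142, -0.0, 2.804]
force: [-0.5, 1.0, -0.3]
grip_width: 0.0935
grip_force: 0.0
```

Call:
jog_arm(
  motion=[
    [0,0,0,0,0,0.143,1],
    [0,0,0,0,0,0.143,1],
    [0,0,0,0,0,0.143,1],
    [0,0,0,0,0,0.143,1],
    [0,0,0,0,0,0.143,1],
  ],
)

```text
time_s: 5.05
ee_pos: [0.5776, -0.3098, 0.0089]
eef_rot: [-3.142, -0.0, 2.084]
force: [0.4, 0.3, -1.0]
grip_width: 0.094
grip_force: 0.0
```

Call:
jog_arm(
  motion=[
    [0,0,0,0,0,0.143,1],
    [0,0,0,0,0,0.143,1],
    [0,0,0,0,0,0.143,1],
    [0,0,0,0,0,0.143,1],
    [0,0,0,0,0,0.143,1],
  ],
)

```text
time_s: 5.55
ee_pos: [0.5776, -0.3098, 0.0088]
eef_rot: [-3.141, -0.0, 1.369]
force: [-0.6, -0.1, -0.8]
grip_width: 0.0938
grip_force: 0.0
```

Call:
jog_arm(
  motion=[
    [0,0,0,0,0,0,1],
    [0,0,0,0,0,0,1],
  ],
)

```text
time_s: 5.75
ee_pos: [0.5776, -0.3098, 0.0089]
eef_rot: [-3.141, -0.0, 1.379]
force: [0.3, 0.6, 0.0]
grip_width: 0.0939
grip_force: 0.0
```

```bash
python3 -c "
from h import *
go(.5779,-.310,.010,78.7)"
```

```text
t 5.75 pos [ 0.5776 -0.3098  0.0089] rpy deg [-179.9937   -0.0006   79.0189] F [0.2828 0.5716 0.0363] w 0.09394549084098837 gf 0.0
shift [-0.0001  0.0004 -0.0011] turn [-0.0001 -0.      0.0056] q [-0.5482  0.7367  1.3487 -0.      1.0563 -0.3565]
```

Call:
jog_arm(
  motion=[
    [0,0,-0.001,0,0,0.0056,1],
    [0,0,0,0,0,0,-1],
    [0,0,0,0,0,0,-1],
    [0,0,0,0,0,0,-1],
    [0,0,0,0,0,0,-1],
  ],
  squeeze=8,
)

```text
time_s: 6.25
ee_pos: [0.5776, -0.3098, 0.0099]
eef_rot: [-3.142, -0.0, 1.37]
force: [0.2, -0.3, 0.5]
grip_width: 0.0655
grip_force: 0.0
```

Call:
jog_arm(
  motion=[
    [0,0,0,0,0,0,-1],
    [0,0,0,0,0,0,-1],
    [0,0,0,0,0,0,-1],
    [0,0,-0.01,0,0,0,-1],
    [0,0,-0.02,0,0,0,-1],
  ],
)

```text
time_s: 6.75
ee_pos: [0.5769, -0.3094, 0.0394]
eef_rot: [-3.139, -0.001, 1.369]
force: [0.1, 0.2, 0.2]
grip_width: 0.0597
grip_force: 8.0
```

Call:
jog_arm(
  motion=[
    [0,0,-0.02,0,0,0,-1],
    [0,0,-0.01,0,0,0,-1],
    [0,0,0,0,0,0,-1],
  ],
)

```text
time_s: 7.05
ee_pos: [0.5782, -0.3102, 0.0718]
eef_rot: [3.139, 0.001, 1.369]
force: [-0.0, -0.6, -1.1]
grip_width: 0.0598
grip_force: 8.0
```

```bash
python3 -c "
from h import *
go(.5195,-.048,.04,78.7)"
```

```text
t 7.05 pos [ 0.5782 -0.3102  0.0718] rpy deg [179.8502   0.0547  78.4497] F [-0.0367 -0.6046 -1.0778] w 0.05977287259584067 gf 7.999926656484604
shift [ 0.2452 -0.1101  0.0312] turn [ 0.0026  0.001  -0.0044] q [-0.5482  0.6582  1.3188 -0.      1.1618 -0.3466]
```

Call:
jog_arm(
  motion=[
    [0.015,-0.007,0,0,0,0,-1],
    [0.03,-0.0135,0,0,0,0,-1],
    [0.03,-0.0135,0,0,0,0,-1],
    [0.03,-0.0135,0,0,0,0,-1],
    [0.03,-0.0135,0,0,0,0,-1],
  ],
)

```text
time_s: 7.55
ee_pos: [0.5439, -0.164, 0.069]
eef_rot: [-3.14, -0.0, 1.369]
force: [1.4, 0.3, 0.1]
grip_width: 0.0594
grip_force: 8.0
```

Call:
jog_arm(
  motion=[
    [0.03,-0.0135,0,0,0,0,-1],
    [0.03,-0.0135,0,0,0,0,-1],
    [0.03,-0.0135,0,0,0,0,-1],
    [0.02,-0.0086,0,0,0,0,-1],
    [0,0,0,0,0,0,-1],
  ],
)

```text
time_s: 8.05
ee_pos: [0.5179, -0.0456, 0.0693]
eef_rot: [-3.14, -0.0, 1.372]
force: [-0.2, -0.7, -1.3]
grip_width: 0.0599
grip_force: 8.0
```

Call:
jog_arm(
  motion=[
    [0,0,0.01,0,0,0,-1],
    [0,0,0.01,0,0,0,-1],
    [0,0,0,0,0,0,-1],
    [0,0,0,0,0,0,-1],
  ],
)

```text
time_s: 8.45
ee_pos: [0.5186, -0.0483, 0.0493]
eef_rot: [-3.14, 0.0, 1.368]
force: [-0.3, 0.1, -0.9]
grip_width: 0.0596
grip_force: 8.0
```

```bash
python3 -c "
from h import *
go(.5195,-.048,.04,78.7)
im=ctrl.camera('scene');b=cv2.resize(im[150:290,195:365],None,fx=4,fy=4,interpolation=2)
cv2.imwrite('pics/s2.png',cv2.cvtColor(b,4))"
```

```text
t 8.45 pos [ 0.5186 -0.0483  0.0493] rpy deg [-179.9366    0.0047   78.3947] F [-0.29    0.0535 -0.9074] w 0.05962130190095906 gf 8.000029921531677
shift [0.0005 0.0008 0.0093] turn [-0.0011  0.0001 -0.0053] q [-0.1633  0.4246  1.7501 -0.      0.968   0.0393]
```

View pics/s2.png

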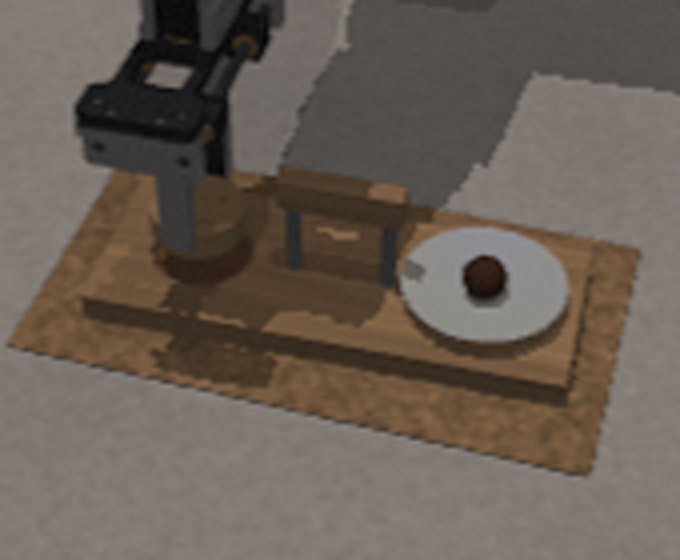

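The round shortbread hangs over the well (crop (205,240)) and the ball is centred in the dish (485,277). I lower in small steps.

Call:
jog_arm(
  motion=[
    [0.0005,0.0008,0.008,0,0,-0.005,-1],
    [0,0,0.006,0,0,0,-1],
    [0,0,0,0,0,0,-1],
    [0,0,0,0,0,0,-1],
  ],
)

```text
time_s: 8.9
ee_pos: [0.5196, -0.0474, 0.0357]
eef_rot: [-3.141, 0.0, 1.374]
force: [-0.4, -0.4, -1.1]
grip_width: 0.0596
grip_force: 8.0
```

Call:
jog_arm(
  motion=[
    [0,0,0.002,0,0,0,-1],
    [0,0,0.002,0,0,0,-1],
    [0,0,0,0,0,0,-1],
  ],
)

```text
time_s: 9.2
ee_pos: [0.5196, -0.0474, 0.0317]
eef_rot: [-3.141, 0.0, 1.374]
force: [0.3, -0.4, -0.5]
grip_width: 0.0601
grip_force: 8.0
```

Call:
jog_arm(
  motion=[
    [0,0,0.002,0,0,0,-1],
    [0,0,0.001,0,0,0,-1],
    [0,0,0,0,0,0,-1],
  ],
)

```text
time_s: 9.5
ee_pos: [0.5196, -0.0474, 0.0288]
eef_rot: [-3.141, 0.0, 1.374]
force: [-0.1, -0.0, -0.1]
grip_width: 0.0599
grip_force: 8.0
```

Call:
jog_arm(
  motion=[
    [0,0,0.0015,0,0,0,-1],
    [0,0,0.0015,0,0,0,-1],
    [0,0,0,0,0,0,-1],
  ],
)

```text
time_s: 9.8
ee_pos: [0.5196, -0.0474, 0.0257]
eef_rot: [-3.141, 0.0, 1.374]
force: [-0.1, -0.4, 0.9]
grip_width: 0.0597
grip_force: 8.0
```

Call:
jog_arm(
  motion=[
    [0,0,0.001,0,0,0,-1],
    [0,0,0,0,0,0,-1],
    [0,0,0,0,0,0,-1],
  ],
)

```text
time_s: 10.1
ee_pos: [0.5197, -0.0474, 0.025]
eef_rot: [3.142, 0.0, 1.374]
force: [-0.1, -0.8, -0.1]
grip_width: 0.0598
grip_force: 8.0
```

Open, then lift straight up and look.

Call:
jog_arm(
  motion=[
    [0,0,0,0,0,0,0],
    [0,0,0,0,0,0,0.5],
    [0,0,0,0,0,0,1],
    [0,0,0,0,0,0,1],
    [0,0,0,0,0,0,1],
  ],
)

```text
time_s: 10.6
ee_pos: [0.5197, -0.0474, 0.025]
eef_rot: [3.141, -0.0, 1.374]
force: [-0.7, -0.4, 0.3]
grip_width: 0.0885
grip_force: 0.0
```

Call:
jog_arm(
  motion=[
    [0,0,-0.01,0,0,0,1],
    [0,0,-0.03,0,0,0,1],
    [0,0,-0.04,0,0,0,1],
    [0,0,-0.04,0,0,0,1],
    [0,0,-0.02,0,0,0,1],
  ],
)

```text
time_s: 11.1
ee_pos: [0.5205, -0.0475, 0.1692]
eef_rot: [3.137, -0.0, 1.374]
force: [-0.9, -0.2, -0.6]
grip_width: 0.094
grip_force: 0.0
```

```bash
python3 -c "
from h import *
go(.537,.0405,.15,78.7)
im=ctrl.camera('scene');b=cv2.resize(im[170:290,195:365],None,fx=4.5,fy=4.5,interpolation=2)
cv2.imwrite('pics/s3.png',cv2.cvtColor(b,4))"
```

```text
t 11.1 pos [ 0.5205 -0.0475  0.1692] rpy deg [179.7331  -0.0106  78.7367] F [-0.8729 -0.2417 -0.5697] w 0.09403260246895097 gf 0.0
shift [ 0.0895 -0.0011  0.0192] turn [ 0.0047 -0.0002  0.0006] q [-0.1611  0.2696  1.6471  0.      1.2202  0.0354]
```

View pics/s3.png

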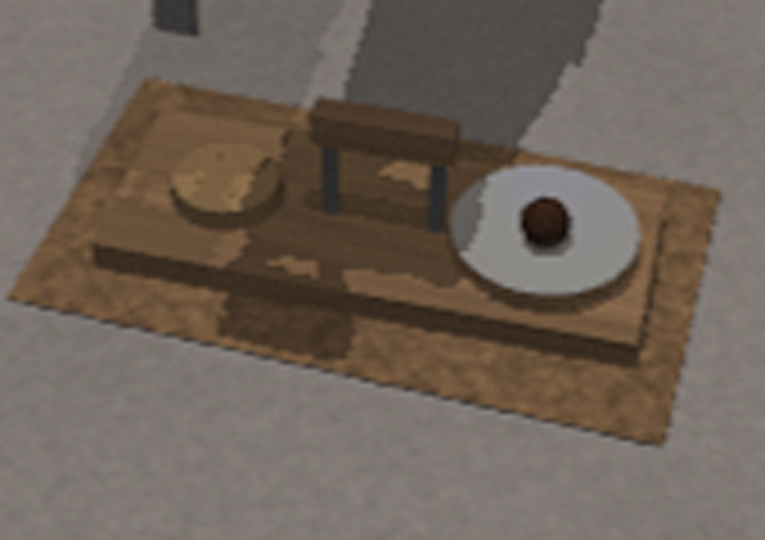

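The round shortbread sits level and low in the well (crop (225,180)), with the ball centred at (546,222). I go over the bar, now at about (0.537,0.041).

Call:
jog_arm(
  motion=[
    [0.03,-0.0003,0,0,0,0,1],
    [0.03,-0.0003,0,0,0,0,1],
    [0.0297,-0.0003,0,0,0,0,1],
    [0,0,0.02,0,0,0,1],
    [0,0,0.03,0,0,0,1],
  ],
)

```text
time_s: 11.65
ee_pos: [0.537, 0.0416, 0.1157]
eef_rot: [3.139, -0.001, 1.376]
force: [1.0, -0.3, -0.0]
grip_width: 0.0938
grip_force: 0.0
```

Call:
jog_arm(
  motion=[
    [0,0,0.015,0,0,0,1],
    [0,0,0,0,0,0,1],
    [0,0,0,0,0,0,1],
  ],
)

```text
time_s: 11.95
ee_pos: [0.5365, 0.0407, 0.1006]
eef_rot: [3.141, -0.0, 1.374]
force: [0.4, 0.2, 0.2]
grip_width: 0.0939
grip_force: 0.0
```

```bash
python3 -c "
from h import *
go(.5373,.0409,.064,78.7)
im=ctrl.camera('scene');b=cv2.resize(im[150:280,195:365],None,fx=4.5,fy=4.5,interpolation=2)
cv2.imwrite('pics/s4.png',cv2.cvtColor(b,4))"
```

```text
t 11.95 pos [0.5365 0.0407 0.1006] rpy deg [179.9836  -0.0048  78.7332] F [0.3866 0.2192 0.2374] w 0.09392776894265231 gf 0.0
shift [0.0003 0.0008 0.0366] turn [ 0.0003 -0.0001  0.0006] q [0.0077 0.384  1.6678 0.     1.0895 0.2043]
```

View pics/s4.png

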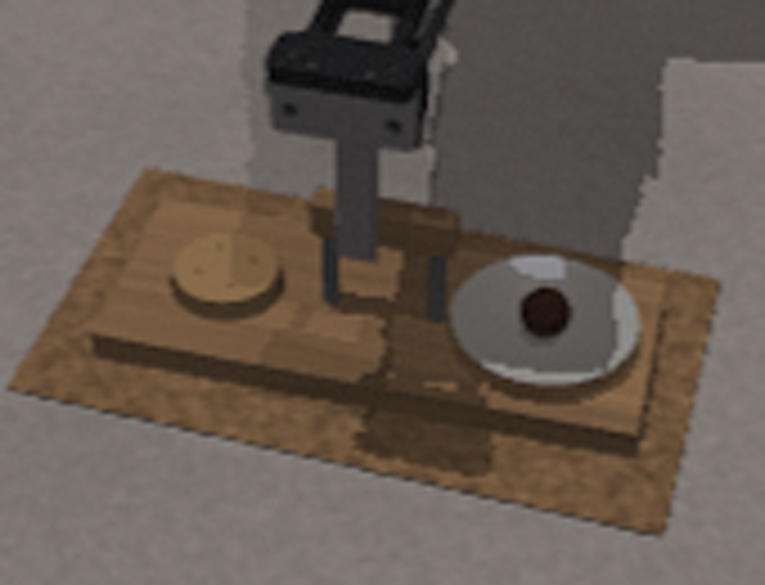

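The near finger is in front of the bar at crop (355,230), between the posts at (331,270) and (437,288). I lower it and close slowly so the tray is not jolted.

Call:
jog_arm(
  motion=[
    [0.0003,0.0008,0.015,0,0,0,1],
    [0,0,0.015,0,0,0,1],
    [0,0,0.0066,0,0,0,1],
    [0,0,0,0,0,0,0.3],
    [0,0,0,0,0,0,-0.2],
  ],
  squeeze=4,
)

```text
time_s: 12.5
ee_pos: [0.5376, 0.0409, 0.0643]
eef_rot: [3.14, -0.0, 1.374]
force: [-0.5, -1.3, -0.1]
grip_width: 0.0816
grip_force: 0.0
```

Call:
jog_arm(
  motion=[
    [0,0,0,0,0,0,-0.4],
    [0,0,0,0,0,0,-0.45],
    [0,0,0,0,0,0,-0.5],
    [0,0,0,0,0,0,-0.53],
    [0,0,0,0,0,0,-0.56],
  ],
)

```text
time_s: 13.0
ee_pos: [0.5372, 0.0409, 0.0634]
eef_rot: [3.141, 0.0, 1.374]
force: [-0.0, -0.0, 0.3]
grip_width: 0.0414
grip_force: 0.0
```

Call:
jog_arm(
  motion=[
    [0,0,0,0,0,0,-0.58],
    [0,0,0,0,0,0,-0.6],
    [0,0,0,0,0,0,-0.62],
    [0,0,0,0,0,0,-0.64],
    [0,0,0,0,0,0,-0.66],
  ],
)

```text
time_s: 13.5
ee_pos: [0.5368, 0.041, 0.0633]
eef_rot: [-3.141, 0.0, 1.374]
force: [-3.7, 1.1, 2.7]
grip_width: 0.0165
grip_force: 2.1
```

Call:
jog_arm(
  motion=[
    [0,0,0,0,0,0,-0.68],
    [0,0,0,0,0,0,-0.7],
    [0,0,0,0,0,0,-0.75],
    [0,0,0,0,0,0,-1],
    [0,0,0,0,0,0,-1],
  ],
)

```text
time_s: 14.0
ee_pos: [0.5371, 0.0409, 0.0633]
eef_rot: [-3.142, -0.0, 1.374]
force: [-3.8, 1.5, 1.9]
grip_width: 0.016
grip_force: 4.0
```

Call:
jog_arm(
  motion=[
    [0,0,0,0,0,0,-1],
    [0,0,0,0,0,0,-1],
  ],
  squeeze=20,
)

```text
time_s: 14.2
ee_pos: [0.5372, 0.0409, 0.0633]
eef_rot: [3.141, -0.0, 1.374]
force: [-2.5, 1.4, 1.0]
grip_width: 0.0155
grip_force: 20.0
```

Call:
jog_arm(
  motion=[
    [0,0,0,0,0,0,-1],
    [0,0,0,0,0,0,-1],
  ],
  squeeze=45,
)

```text
time_s: 14.4
ee_pos: [0.5372, 0.0409, 0.0633]
eef_rot: [3.141, 0.0, 1.374]
force: [-1.3, 0.7, -0.5]
grip_width: 0.0159
grip_force: 45.0
```

```bash
python3 -c "
from h import *
go(.5365,.0405,.164,167.2)
im=ctrl.camera('top');b=cv2.resize(im[150:280,205:375],None,fx=4.5,fy=4.5,interpolation=2)
cv2.imwrite('pics/t5.png',cv2.cvtColor(cv2.convertScaleAbs(b,alpha=1.7),4))"
```

```text
t 14.4 pos [0.5372 0.0409 0.0633] rpy deg [179.9931   0.0008  78.7395] F [-1.3406  0.7241 -0.5458] w 0.01592662878826965 gf 44.99686360359192
shift [-0.0005 -0.0006 -0.1007] turn [ 0.0001  0.0001 -1.5439] q [ 0.008   0.4369  1.6918 -0.      1.0128  0.2045]
```

View pics/t5.png

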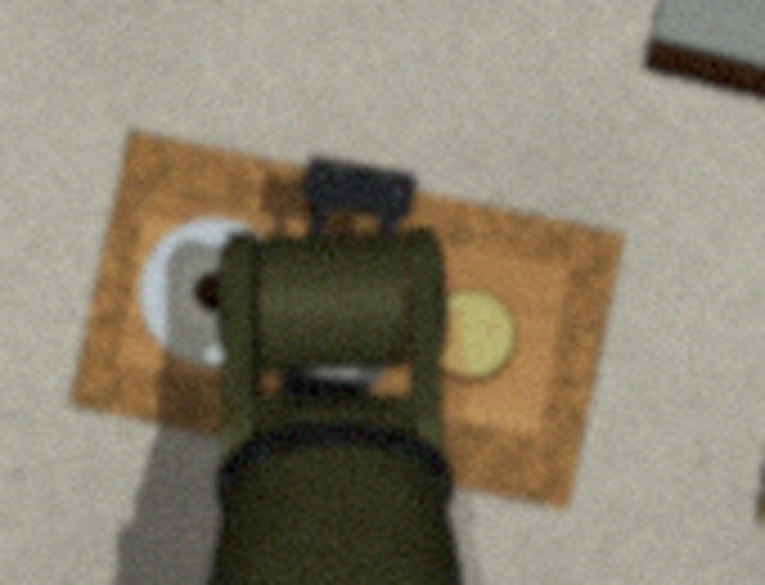

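The bar is gripped (16 mm at 45 N), the round shortbread is in the well (crop (480,335)) and the ball is in the dish. I lift gently.

Call:
jog_arm(
  motion=[
    [0,0,-0.0005,0,0,0,-1],
    [0,0,-0.001,0,0,0,-1],
    [0,0,-0.002,0,0,0,-1],
    [0,0,-0.003,0,0,0,-1],
    [0,0,-0.004,0,0,0,-1],
  ],
)

```text
time_s: 14.95
ee_pos: [0.5371, 0.0409, 0.074]
eef_rot: [-3.141, 0.0, 1.374]
force: [-0.2, 0.4, -5.7]
grip_width: 0.0159
grip_force: 45.0
```

Call:
jog_arm(
  motion=[
    [0,0,-0.005,0,0,0,-1],
    [0,0,-0.005,0,0,0,-1],
    [0,0,-0.005,0,0,0,-1],
    [0,0,-0.005,0,0,0,-1],
    [0,0,-0.005,0,0,0,-1],
  ],
)

```text
time_s: 15.45
ee_pos: [0.5372, 0.0409, 0.0993]
eef_rot: [3.141, -0.0, 1.374]
force: [-0.3, -0.1, -4.6]
grip_width: 0.0155
grip_force: 45.0
```

Call:
jog_arm(
  motion=[
    [0,0,-0.005,0,0,0,-1],
    [0,0,-0.005,0,0,0,-1],
    [0,0,-0.005,0,0,0,-1],
    [0,0,-0.005,0,0,0,-1],
    [0,0,-0.005,0,0,0,-1],
  ],
)

```text
time_s: 15.95
ee_pos: [0.5371, 0.0409, 0.1242]
eef_rot: [-3.142, 0.0, 1.374]
force: [0.1, -0.1, -5.6]
grip_width: 0.0154
grip_force: 45.0
```

Call:
jog_arm(
  motion=[
    [0,0,-0.005,0,0,0,-1],
    [0,0,-0.005,0,0,0,-1],
    [0,0,-0.005,0,0,0,-1],
    [0,0,-0.005,0,0,0,-1],
    [0,0,-0.005,0,0,0,-1],
  ],
)

```text
time_s: 16.45
ee_pos: [0.5371, 0.0409, 0.1493]
eef_rot: [-3.142, -0.0, 1.374]
force: [0.1, -0.6, -5.8]
grip_width: 0.0159
grip_force: 45.0
```

Call:
jog_arm(
  motion=[
    [0,0,-0.005,0,0,0,-1],
    [0,0,-0.004,0,0,0,-1],
    [0,0,-0.003,0,0,0,-1],
    [0,0,-0.002,0,0,0,-1],
    [0,0,-0.001,0,0,0,-1],
  ],
)

```text
time_s: 16.95
ee_pos: [0.5371, 0.0409, 0.164]
eef_rot: [3.142, 0.0, 1.374]
force: [0.2, -0.2, -6.1]
grip_width: 0.0159
grip_force: 45.0
```

```bash
python3 -c "
from h import *
go(.5365,.0375,.164,167.2)
im=ctrl.camera('scene');b=cv2.resize(im[110:280,195:385],None,fx=3.5,fy=3.5,interpolation=2)
cv2.imwrite('pics/s6.png',cv2.cvtColor(b,4))"
```

```text
t 16.95 pos [0.5371 0.0409 0.164 ] rpy deg [179.9978   0.0011  78.7359] F [ 0.2241 -0.2332 -6.0853] w 0.01587947757896858 gf 44.992103576660156
shift [-0.0034  0.     -0.    ] turn [ 0.     0.    -1.544] q [ 0.008   0.3123  1.6045 -0.      1.2247  0.2046]
```

View pics/s6.png

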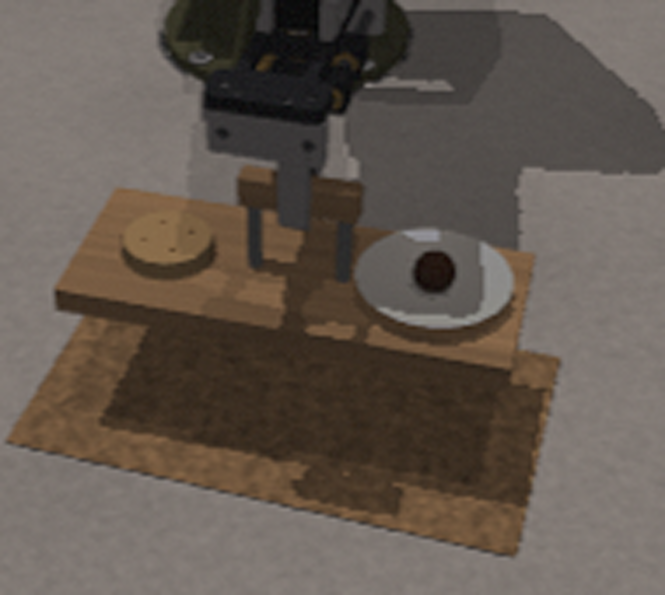

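The tray hangs level with the ball centred at crop (434,271). I now turn it −1.544 rad about tool z, ramped.

Call:
jog_arm(
  motion=[
    [0,0,0,0,0,-0.006,-1],
    [0,0,0,0,0,-0.012,-1],
    [0,0,0,0,0,-0.018,-1],
    [0,0,0,0,0,-0.024,-1],
    [0,0,0,0,0,-0.03,-1],
  ],
)

```text
time_s: 17.5
ee_pos: [0.5371, 0.0409, 0.1638]
eef_rot: [-3.142, 0.0, 1.467]
force: [0.0, 0.0, -6.3]
grip_width: 0.016
grip_force: 45.0
```

Call:
jog_arm(
  motion=[
    [0,0,0,0,0,-0.036,-1],
    [0,0,0,0,0,-0.0417,-1],
    [0,0,0,0,0,-0.0417,-1],
    [0,0,0,0,0,-0.0417,-1],
    [0,0,0,0,0,-0.0417,-1],
  ],
)

```text
time_s: 18.0
ee_pos: [0.5371, 0.0409, 0.1638]
eef_rot: [-3.142, -0.0, 1.67]
force: [-0.0, -0.6, -5.2]
grip_width: 0.0156
grip_force: 45.0
```

Call:
jog_arm(
  motion=[
    [0,0,0,0,0,-0.0417,-1],
    [0,0,0,0,0,-0.0417,-1],
    [0,0,0,0,0,-0.0417,-1],
    [0,0,0,0,0,-0.0417,-1],
    [0,0,0,0,0,-0.0417,-1],
  ],
)

```text
time_s: 18.5
ee_pos: [0.5372, 0.0409, 0.1638]
eef_rot: [3.142, 0.0, 1.879]
force: [0.4, -0.4, -4.5]
grip_width: 0.0157
grip_force: 45.0
```

Call:
jog_arm(
  motion=[
    [0,0,0,0,0,-0.0417,-1],
    [0,0,0,0,0,-0.0417,-1],
    [0,0,0,0,0,-0.0417,-1],
    [0,0,0,0,0,-0.0417,-1],
    [0,0,0,0,0,-0.0417,-1],
  ],
)

```text
time_s: 19.0
ee_pos: [0.5371, 0.0409, 0.1638]
eef_rot: [-3.142, -0.0, 2.087]
force: [-0.3, 0.1, -4.4]
grip_width: 0.0158
grip_force: 45.0
```

Call:
jog_arm(
  motion=[
    [0,0,0,0,0,-0.0417,-1],
    [0,0,0,0,0,-0.0417,-1],
    [0,0,0,0,0,-0.0417,-1],
    [0,0,0,0,0,-0.0417,-1],
    [0,0,0,0,0,-0.0417,-1],
  ],
)

```text
time_s: 19.5
ee_pos: [0.5371, 0.0409, 0.1638]
eef_rot: [-3.142, -0.0, 2.296]
force: [-0.1, 0.1, -5.7]
grip_width: 0.0156
grip_force: 45.0
```

Call:
jog_arm(
  motion=[
    [0,0,0,0,0,-0.0417,-1],
    [0,0,0,0,0,-0.0417,-1],
    [0,0,0,0,0,-0.0417,-1],
    [0,0,0,0,0,-0.0417,-1],
    [0,0,0,0,0,-0.0417,-1],
  ],
)

```text
time_s: 20.0
ee_pos: [0.5371, 0.0409, 0.1638]
eef_rot: [-3.142, 0.0, 2.504]
force: [0.6, -0.2, -5.5]
grip_width: 0.016
grip_force: 45.0
```

Call:
jog_arm(
  motion=[
    [0,0,0,0,0,-0.0417,-1],
    [0,0,0,0,0,-0.0417,-1],
    [0,0,0,0,0,-0.0417,-1],
    [0,0,0,0,0,-0.0417,-1],
    [0,0,0,0,0,-0.0417,-1],
  ],
)

```text
time_s: 20.5
ee_pos: [0.5371, 0.0409, 0.1638]
eef_rot: [-3.142, -0.0, 2.713]
force: [-0.1, -0.5, -5.0]
grip_width: 0.0159
grip_force: 45.0
```

Call:
jog_arm(
  motion=[
    [0,0,0,0,0,-0.0417,-1],
    [0,0,0,0,0,-0.0417,-1],
    [0,0,0,0,0,-0.036,-1],
    [0,0,0,0,0,-0.03,-1],
    [0,0,0,0,0,-0.024,-1],
  ],
)

```text
time_s: 21.0
ee_pos: [0.5371, 0.0409, 0.1638]
eef_rot: [-3.142, -0.0, 2.885]
force: [0.2, 0.1, -5.4]
grip_width: 0.0158
grip_force: 45.0
```

Call:
jog_arm(
  motion=[
    [0,0,0,0,0,-0.018,-1],
    [0,0,0,0,0,-0.012,-1],
    [0,0,0,0,0,-0.006,-1],
    [0,0,0,0,0,0,-1],
    [0,0,0,0,0,0,-1],
  ],
)

```text
time_s: 21.5
ee_pos: [0.5372, 0.0409, 0.1639]
eef_rot: [-3.142, 0.0, 2.919]
force: [-0.4, -0.1, -4.0]
grip_width: 0.0156
grip_force: 45.0
```

Call:
jog_arm(
  motion=[
    [0,0,0,0,0,0,-1],
    [0,0,0,0,0,0,-1],
    [0,0,0,0,0,0,-1],
    [0,0,0,0,0,0,-1],
    [0,0,0,0,0,0,-1],
  ],
)

```text
time_s: 22.0
ee_pos: [0.5371, 0.0409, 0.1638]
eef_rot: [3.142, -0.0, 2.919]
force: [-0.1, -0.1, -5.2]
grip_width: 0.0157
grip_force: 45.0
```

```bash
python3 -c "
from h import *
go(.5365,.0375,.164,167.2)
im=ctrl.camera('scene');b=cv2.resize(im[100:290,175:385],None,fx=3,fy=3,interpolation=2)
cv2.imwrite('pics/s7.png',cv2.cvtColor(b,4))"
```

```text
t 22.0 pos [0.5371 0.0409 0.1638] rpy deg [179.9995  -0.0016 167.2412] F [-0.0552 -0.0529 -5.1626] w 0.015679855494726683 gf 44.99214470386505
shift [-0.0001 -0.0035 -0.0002] turn [ 0.     -0.      0.0007] q [ 0.008   0.3125  1.6047  0.      1.2245 -1.3401]
```

View pics/s7.png

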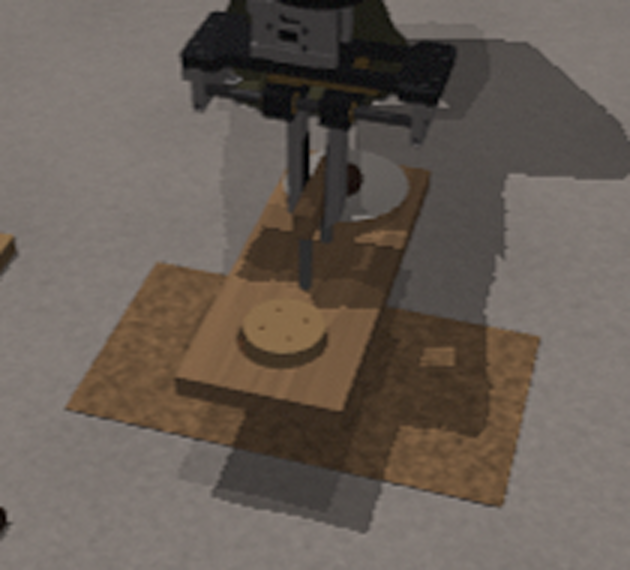

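The tray is square across the mat and level. The round shortbread is in the well at crop (283,328) and the ball is in the dish at about (350,178). The tray is still, so I hand in.

```bash
python3 -c "
from station import ctrl
print(ctrl.hand_in())"
```

```text
the job is handed in; nothing more can be done
None
```

I handed the job in at 22 s: the round shortbread is in its well, and the tray is held still and level about 10 cm above the mat, turned square across it, with the ball in its dish; `hand_in()` gave no verdict, so I can't confirm it passed.

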